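# Start the pot soaking: tip in the tablets, then open the safety cap

## Robot

A 7-joint arm with a two-finger parallel gripper is mounted at the origin on the work surface. World frame = base frame: x ahead of the robot, y to its left, z up, the work surface at z = 0. Lengths are in mm, angles in degrees, forces in N, time in s.
With the tool pointing down it reaches from about 350 to 900 mm from the base axis. Payload 7.2 kg.
Tool frame: the origin (TCP) lies on the centre line of the jaws, within the pads' length; the fingertips stand 17 mm ahead of it and the grasp point (between the pads) lies 2 mm behind it (nose_length is the distance from the TCP to the fingertips, in mm); z points along the fingers, y is the line along which they close (so a half turn about z gives the same grasp; the last joint's range is limited). The gripper opens to 85 mm and grips with 20 to 120 N. Pads are 22 mm wide; open, the fingers measure 114 mm over their backs; the gripper's body (76 mm by 85 mm) begins 54 mm behind the grasp point. The pads swing forward as they close: fully open they stand 13 mm farther back than shut.
Start: joints at [-78.507, 23.554, -0.728, 91.456, 0.321, 64.991, -4.71], TCP at [165.993, 602.556, 248.297] pointing down, gripper open.
Joint ranges: [-169.25, 169.25], [-16.82, 113.86], [-84.01, 82.57], [7.8, 145.47], [-59.2, 239.2], [7.22, 106.19], [-163.78, 163.78]. Speed limits (degrees/s): [136.94, 136.94, 172.46, 172.46, 180, 180, 180].

## Interface

Orientations are given as [roll, pitch, yaw] about the fixed x, y, z axes, in that order (R = Rz(yaw) Ry(pitch) Rx(roll)).
In Python, from rig import state, camera, camera_model, job_done, nose_length gives the robot as it stands.
- The arm moves only by the tool drive_tool, never from a script. Its argument "motion" is a list that holds one entry, the list of rows, each a list of 7 numbers: the shift along the tool's x, y, z scaled (see below), then the turn, a rotation vector about the tool's x, y, z scaled (see below), then the finger opening in mm, from 0 to 85.4. A call has 1 to 20 rows; each row is the pose to reach, as a shift and turn from the pose commanded when the call began, along the tool's axes at that moment; what a row does not reach only later rows make up. The controller multiplies each number of a shift by 0.5 m and each number of a turn by 45 degrees. A row lasts 1/10 s, in which the tool goes at most 50 mm and 8.59 degrees, less where a joint would pass 70% of its speed; a pose out of reach is approached as far as the arm can. A call with a number of a shift or a turn outside -1 to 1 is refused whole. A call with a gripper value outside its range is refused whole. The fingers move at their own pace and stop on an object; "force" is the grip in N (left out, the last holds). Time passes only in rows, so rows that repeat a pose let the fingers close. It gives the time, the measured TCP pose, the force, the opening and the grip force at its end, in the units of the state.
- state(): the state, without advancing time (a new reading comes with each control period).
- camera(name): name is "scene" or "top" or "wrist"; returns (picture, depth): 420x560x3 uint8, red, green, blue; 420x560 float32, mm along the optical axis (not along the pixel's ray), 0 where there is no reading.
- camera_model(name): a dict with "mtx" (3x3 intrinsics, pixels), "R" (3x3) and "t" (3): a world point X has camera coordinates R X + t. Camera axes: x right, y down, z forward; pixel columns grow to the right and rows downward; lengths in mm; the calibration is good to about 2 mm. The wrist camera is an equidistant fisheye: a pixel r from the principal point sees the ray r / f radians off the axis. A picture is of the moment at which its call begins: read the wrist's pose just before it. camera_model takes no time and is no camera call; for the wrist camera it gives the pose at the moment of the call.
- job_done(): hands the job in; it is judged then, once.
The state is a dict: "time_s": time; "joints": joint angles; "qvel": joint speeds; "joint_torque": joint torques, N m; "position": TCP position; "tool_rot": TCP orientation; "ft_force": force on the tool from outside, world axes, zero at the start; "ft_torque": the same for the moment, N m; "width": finger opening in mm; "grasp_force": force on a finger pad.
Only numpy, scipy, OpenCV 4.12 (cv2) and the standard library are available. Lean on these libraries where they do the work, as an engineer would, in place of code of your own. Each camera call takes 0.05 s, during which the arm holds its last target. There are 200 camera calls.

## Task

Get the pot ready to soak: take the measuring scoop by its handle and tip all six cleaning tablets into the pot, then stand the scoop upright back on the counter and let it go. Then open the cleaner bottle: push its safety cap down, twist it counter-clockwise until it comes free, and finish while holding the cap level and still, lifted about 4 to 10 cm above the neck of the bottle with the gripper; leave the mug, jar and brush where they are and do not shove or tip the pot.

Things in the scene. Friction and masses are not known exactly. Their poses are not given: they have to be found in the camera images.
- scoop: Steel measuring scoop: round tapering cup, 52 mm across at the foot, 92 mm across at the rim, 50 mm high, 3 mm wall, with a straight flat bar handle. Origin: centre of its underside; z up through the mouth; the handle points along its -x, from 42 to 147 mm from the cup's axis, 14 mm wide, 10 mm thick, its mid-height 43 mm above the underside. About 0.16 kg plus the tablets.
- scoop_grip (a point): Point in the middle of the scoop's handle near the cup: 72 mm from the cup's axis, 43 mm above the scoop's underside. Axes as the scoop's.
- pot: Open steel cooking pot standing on the counter, 190 mm outer diameter, 90 mm high, 4 mm wall, 5 mm base, two small side handles along its +-y reaching 129 mm from the axis at 77 mm height. About 0.95 kg, loose. Origin: centre of its underside; z up.
- bottle: Tall grey cleaner bottle, body 84 mm square, held fast in a 110 mm square, 30 mm high steel bracket screwed to the counter (it neither turns nor lifts). Shoulder to 134 mm, then a neck. Origin: centre of its underside at counter height; z up. Its neck top (rigid) is at 179 mm.
- cap: White ribbed round push-and-turn safety cap on the bottle, loose, 54 to 56 mm across, 34 mm high, 35 g. Origin: centre of its underside, 160 mm above the counter while closed (top at 194 mm); z up. It cannot turn clockwise; locked against lifting and turning until pushed down at least 6 mm (spring 5 N at first, 9 N at 8 mm; rigid stop at 10 mm).
- cap_top (a point): Centre of the cap's top face, 34 mm above its underside. Keep the cap pushed down while turning it counter-clockwise seen from above; past about 45 degrees its two inner lugs are free and it lifts straight off. Any turn of 55 to 120 degrees does.
- mug: White mug, 76 mm across, 85 mm high, handle on its +y side; bystander. Origin: centre of its underside.
- jar: Glass jar with brass lid, 80 mm across, 120 mm high; bystander. Origin: centre of its underside.
- brush: Washing-up brush lying on the counter, 190 mm long and 44 mm high, bar handle along its x with a round head at its +x end; bystander. Origin: on its underside, under the handle.
- tablet1: One of six equal white round cleaning tablets, 20 mm across, 12 mm thick, 12 g, lying in the scoop at the start. Origin: centre of one flat face.
- tablet2: One of six equal white round cleaning tablets, 20 mm across, 12 mm thick, 12 g, lying in the scoop at the start. Origin: centre of one flat face.
- tablet3: One of six equal white round cleaning tablets, 20 mm across, 12 mm thick, 12 g, lying in the scoop at the start. Origin: centre of one flat face.
- tablet4: One of six equal white round cleaning tablets, 20 mm across, 12 mm thick, 12 g, lying in the scoop at the start. Origin: centre of one flat face.
- tablet5: One of six equal white round cleaning tablets, 20 mm across, 12 mm thick, 12 g, lying in the scoop at the start. Origin: centre of one flat face.
- tablet6: One of six equal white round cleaning tablets, 20 mm across, 12 mm thick, 12 g, lying in the scoop at the start. Origin: centre of one flat face.
Things that resemble listed ones, but are neither listed nor needed, are in the scene too. Leave any pink look-alike of the scoop alone.

How it is judged:
By the outcome, as a careful person would: the job done as asked, in the order asked, and still so for the second after the job is handed in, while the arm keeps its last pose, push and grip.
It also fails if it takes over 64 s, if anything falls off the work surface, if the arm or the gripper's body presses on something with over 40 N, if the wrist force passes 120 N, or if a joint passes its speed limit or range.

## Working session

There is one attempt and no reset: what is moved stays moved. The work goes in short steps, Python scripts to look and compute and a tool call to move; the robot and the scene stay as the last step left them, time stands still between calls to the robot, and variables do not carry over. Pictures are saved under pics/ and viewed, at most 10 in all, crops included, and the job is handed in when it is done.

Besides the shell and the picture viewer there is one more tool, called after "Request:" as name([rows], argument=value, ...), one row to a line, values as JSON. drive_tool: Moves the arm, as the interface text tells. Shifts and turns lie within -1 to 1; 1 stands for 0.5 m of shift or 45 degrees of turn. Its arguments: {"type":"object","properties":{"motion":{"type":"array"},"force":{"type":"number"}},"required":["motion"]}

```bash
ls; mkdir -p pics; python3 - <<'E'
from rig import *
import cv2,numpy as np
print(state()); print(nose_length if not callable(nose_length) else nose_length())
for n in("scene","top"):
    p,d=camera(n); cv2.imwrite(f"pics/{n}0.png",p[:,:,::-1]); np.save(f"{n}0.npy",d); m=camera_model(n); print(n,m)
E
```

```text
pics
{'time_s': 0.0, 'joints': array([-78.50576858,  23.60086073,  -0.72859591,  91.50613927,
         0.31928365,  64.99003097,  -4.70971632]), 'qvel': array([-0.07916949, -0.06256797,  0.02079665, -0.02248282, -0.03028028,
       -0.05408099, -0.038237  ]), 'joint_torque': array([-3.54416743e-04, -6.00621414e+01,  6.81998860e-01, -2.99424201e+01,
        1.37629820e-02,  1.05504045e-02,  1.61441096e-05]), 'position': array([165.89132792, 602.07664149, 247.42890948]), 'tool_rot': array([-1.79905126e+02,  5.23278213e-03,  1.64599184e+02]), 'ft_force': array([-0.32695507, -0.27674141,  0.34662792]), 'ft_torque': array([ 0.04446836,  0.01368081, -0.01845821]), 'grasp_force': 0.0, 'width': 85.40991672014805}
17.0
scene {'mtx': array([[463.22820518,   0.        , 283.28484834],
       [  0.        , 463.22820518, 211.15429441],
       [  0.        ,   0.        ,   1.        ]]), 'R': array([[-0.83108779,  0.55609288,  0.00733407],
       [ 0.40734338,  0.61765226, -0.67273847],
       [-0.37863498, -0.55611725, -0.73984401]]), 't': array([ 436.27475589, -128.99492493, 1528.81387345])}
top {'mtx': array([[525.39945018,   0.        , 282.63660246],
       [  0.        , 525.39945018, 217.61880931],
       [  0.        ,   0.        ,   1.        ]]), 'R': array([[ 0.02090311, -0.99977791,  0.00268273],
       [-0.98441417, -0.0210504 , -0.1746013 ],
       [ 0.174619  ,  0.00100879, -0.98463556]]), 't': array([ -14.25354827,  544.75171463, 1365.28811162])}
```

View pics/scene0.png

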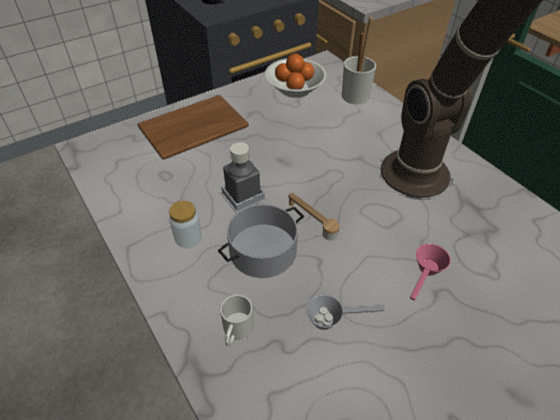

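View pics/top0.png

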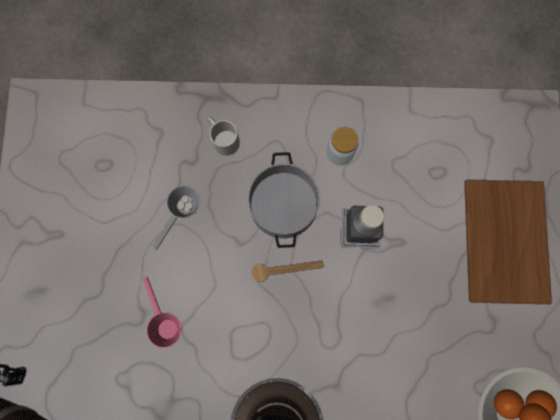

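The top view shows the scoop cup at about (183,202) with its handle end near (156,247). The pot is at (284,201), the cap at (372,217), the mug at (224,138), the jar at (343,142) and the brush at (290,269). Next, an enlarged crop.

```bash
cat > h.py <<'E'
from rig import *
import numpy as np,cv2
from scipy.spatial.transform import Rotation as Ro
def ray(n,u,v,z):
    m=camera_model(n);K,R,t=m["mtx"],m["R"],m["t"]
    c=-R.T@t; d=R.T@np.linalg.inv(K)@[u,v,1]
    return c+d*(z-c[2])/d[2]
def cloud(n,d):
    m=camera_model(n);K,R,t=m["mtx"],m["R"],m["t"]
    v,u=np.mgrid[:420,:560]
    P=np.stack([(u-K[0,2])/K[0,0]*d,(v-K[1,2])/K[1,1]*d,d],-1)
    return (P-t)@R
E
python3 - <<'E'
from h import *
p=cv2.imread("pics/top0.png")
a=cv2.resize(p[175:265,140:240],None,fx=7,fy=7,interpolation=cv2.INTER_CUBIC)[:600]
b=cv2.resize(p[180:270,330:400],None,fx=6,fy=6,interpolation=cv2.INTER_CUBIC)
cv2.imwrite("pics/scoop1.png",a)
d=np.load("top0.npy");W=cloud("top",d)
def at(u0,u1,v0,v1,z0,z1):
    w=W[v0:v1,u0:u1].reshape(-1,3); w=w[(w[:,2]>z0)&(w[:,2]<z1)]
    c,r=cv2.minEnclosingCircle(w[:,:2].astype(np.float32)); return len(w),w.mean(0).round(1),np.round(c,1),round(r,1)
print("cap",at(355,390,200,235,184,204))
print("pot rim",at(245,325,160,242,82,98))
print("scoop rim",at(160,210,180,225,44,58))
print("jar",at(325,365,120,165,112,128))
print("mug",at(205,242,115,158,78,92))
w=W[200:255,145:205].reshape(-1,3);w=w[(w[:,2]>33)&(w[:,2]<60)];
w=w[w[:,0]<500] if 0 else w
print(w[:,0].min(),w[:,0].max(),w[:,1].min(),w[:,1].max())
for uv in [(183,202),(157,246)]: print(uv,ray("top",*uv,48))
print("brush head",ray("top",261,272,40),ray("top",322,264,20))
S=cloud("scene",np.load("scene0.npy"))
print("cap scene",S[140:160,230:250].reshape(-1,3).max(0))
E
```

```text
cap (403, array([ 527.6, -217.7,  193.9]), array([ 528.2, -218.2]), 27.6)
pot rim (417, array([590.8,  -3. ,  88.8]), array([585.8,  -3.7]), 112.4)
scoop rim (217, array([576.5, 274.8,  48.7]), array([571.1, 275.9]), 60.6)
jar (535, array([ 744.5, -160.3,  120.1]), array([ 744.6, -161.4]), 35.7)
mug (162, array([767.3, 163.3,  84.3]), array([769.7, 166.9]), 43.5)
453.07629945966085 590.1622912572791 222.91174698844918 343.8486461507701
(183, 202) [582.02472723 267.37545498  48.        ]
(157, 246) [461.04370159 330.09073492  48.        ]
brush head [398.44653048  51.66371297  40.        ] [ 424.90726972 -111.70648751   20.        ]
cap scene [ 558.39730651 -189.38725788  196.40817292]
```

View pics/scoop1.png

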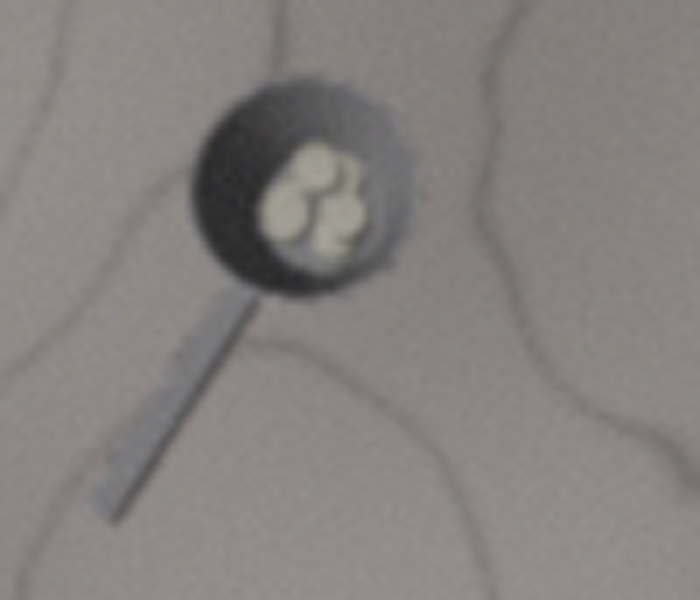

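The crop puts the rim circle centre at about (303,187) and the handle end at about (105,510). Six tablets lie in the cup. Next I refine the poses and work out the first move.

```bash
cat >> h.py <<'E'
def toolR(head,t,roll=0):
    "tool z: heading head deg, t deg from straight down; y horizontal; roll about tool z"
    h=np.array([np.cos(np.radians(head)),np.sin(np.radians(head)),0]);t=np.radians(t)
    z=np.sin(t)*h-np.cos(t)*np.array([0,0,1]); y=np.array([-h[1],h[0],0]); x=np.cross(y,z)
    return Ro.from_matrix(np.c_[x,y,z])*Ro.from_euler('z',roll,degrees=True)
def now():
    s=state(); return s["position"],Ro.from_euler('xyz',s["tool_rot"],degrees=True)
def row(p,R,frm=None):
    "row for drive_tool: target TCP p, orientation R"
    p0,R0=frm or now()
    return np.r_[R0.inv().apply(np.array(p)-p0)/500,(R0.inv()*R).as_rotvec(degrees=True)/45].round(4)
E
python3 - <<'E'
from h import *
d=np.load("top0.npy");W=cloud("top",d)
def rc(u,v,z): return ray("top",(u+.5)/7-.5+140,(v+.5)/7-.5+175,z)
C=rc(303,187,50);E=rc(105,510,48);A=rc(247,297,48);print(C,A,E)
w=W[200:255,140:205].reshape(-1,3);w=w[(w[:,2]>34)&(w[:,2]<60)&(np.hypot(*(w[:,:2]-C[:2]).T)>58)]
m=w.mean(0);u,s,v=np.linalg.svd(w-m);ax=v[0];ax=ax*np.sign(ax[0]);print(len(w),m,ax,np.degrees(np.arctan2(ax[1],ax[0])))
pr=(w-m)@ax;print("ends",m+ax*pr.min(),m+ax*pr.max()); print("axis offset of C",np.cross(ax[:2],(C-m)[:2]))
w=W[155:245,240:330].reshape(-1,3);w=w[(w[:,2]>84)&(w[:,2]<96)]
from scipy.optimize import least_squares
r=least_squares(lambda q:np.hypot(w[:,0]-q[0],w[:,1]-q[1])-q[2],[590,-3,93],loss='soft_l1').x;print("pot",r)
w=W[178:226,158:210].reshape(-1,3);w=w[(w[:,2]>46)&(w[:,2]<56)]
w=w[np.hypot(*(w[:,:2]-C[:2]).T)<50]
print("scoop rim",len(w),least_squares(lambda q:np.hypot(w[:,0]-q[0],w[:,1]-q[1])-q[2],[582,267,45],loss='soft_l1').x)
h=np.array([ax[0],ax[1],0]);h/=np.linalg.norm(h);print(np.degrees(np.arctan2(h[1],h[0])))
hd=np.degrees(np.arctan2(h[1],h[0]));G=C-h*75
G[2]=160
print("G",G); p0,R0=now()
R1=toolR(hd,50)
mid=Ro.from_rotvec(((R0.inv()*R1).as_rotvec())/2)
print(row((p0+G)/2,R0*mid),row(G,R1))
E
```

```text
[583.57516323 267.47678084  50.        ] [540.41541127 287.03026334  48.        ] [457.086445   336.30851592  48.        ]
190 [493.71818911 317.01173152  47.41064911] [ 0.87154904 -0.49030644 -0.00136354] -29.360755123413906
ends [455.04919194 338.76570925  47.47114703] [532.58835001 295.14458533  47.34983646]
axis offset of C 0.8853145223112975
pot [589.80653805  -3.35675527  92.46395406]
scoop rim 145 [582.77973399 266.89849902  43.38852258]
-29.360755123413906
G [518.2089243  304.24979824 160.        ]
[-0.4188 -0.1935  0.0879  0.0668 -0.5526  0.1455] [-0.8375 -0.387   0.1757  0.1336 -1.1051  0.2911]<stdin>:7: DeprecationWarning: Arrays of 2-dimensional vectors are deprecated. Use arrays of 3-dimensional vectors instead. (deprecated in NumPy 2.0)
```

Request:
drive_tool([
  [[-0.4,-0.19,0.08,0.06,-0.5,0.14,50],[-0.84,-0.39,0.16,0.12,-1,0.27,50],[-0.84,-0.39,0.16,0.12,-1,0.27,50],[-0.84,-0.39,0.16,0.12,-1,0.27,50],[-0.84,-0.39,0.16,0.12,-1,0.27,50],[-0.84,-0.39,0.16,0.12,-1,0.27,50],[-0.84,-0.39,0.16,0.12,-1,0.27,50],[-0.84,-0.39,0.16,0.12,-1,0.27,50],[-0.84,-0.39,0.16,0.12,-1,0.27,50],[-0.84,-0.39,0.16,0.12,-1,0.27,50],[-0.84,-0.39,0.16,0.12,-1,0.27,50],[-0.84,-0.39,0.16,0.12,-1,0.27,50],[-0.84,-0.39,0.16,0.12,-1,0.27,50],[-0.84,-0.39,0.16,0.12,-1,0.27,50]],
])

```text
time_s: 1.5
position: [518.3, 304.7, 168.2]
tool_rot: [-179.6, 45.2, 152.1]
ft_force: [-0.6, 0.8, -0.6]
width: 49.7
grasp_force: 0.0
```

```bash
python3 - <<'E'
from h import *
np.set_printoptions(precision=2,suppress=True)
s=state();print(s["time_s"],s["joints"],s["position"],s["tool_rot"]);print(toolR(-29.4,45).as_euler('xyz',degrees=True))
E
```

```text
1.5 [-77.02  28.3   23.61 116.65  51.6   45.56 -34.5 ] [518.28 304.67 168.2 ] [-179.6    45.19  152.08]
[180.   45.  150.6]
```

```bash
python3 - <<'E'
from h import *
R=toolR(-29.4,55);a=R.apply([0,0,1]);C=np.array([583.2,267.2,43]);h=np.array([np.cos(np.radians(-29.4)),np.sin(np.radians(-29.4)),0])
G=C-75*h+2*a;print(G)
for dz in(80,40,0):print(row(G+[0,0,dz],R))
E
```

```text
[519.28627731 303.21353189  41.85284713]
[ 0.0636 -0.0012  0.0676  0.0163 -0.2178  0.0219]
[ 0.1203 -0.0008  0.1239  0.0163 -0.2178  0.0219]
[ 0.1771 -0.0004  0.1803  0.0163 -0.2178  0.0219]
```

Request:
drive_tool([
  [[0.064,-0.001,0.068,0.016,-0.218,0.022,50],[0.064,-0.001,0.068,0.016,-0.218,0.022,50],[0.12,-0.001,0.124,0.016,-0.218,0.022,50],[0.15,0,0.152,0.016,-0.218,0.022,50],[0.165,0,0.167,0.016,-0.218,0.022,50],[0.177,0,0.18,0.016,-0.218,0.022,50],[0.177,0,0.18,0.016,-0.218,0.022,50]],
])

```text
time_s: 2.2
position: [520.1, 302.0, 41.8]
tool_rot: [-180.0, 55.0, 150.5]
ft_force: [0.7, 0.1, 0.0]
width: 49.8
grasp_force: 0.0
```

```bash
python3 - <<'E'
from h import *
np.set_printoptions(precision=2,suppress=True)
s=state();print(s["time_s"],s["joints"],s["position"],s["tool_rot"],s["ft_force"])
for n in("wrist","top"):
    p,d=camera(n);cv2.imwrite(f"pics/{n}2.png",p[:,:,::-1])
a=cv2.imread("pics/wrist2.png");b=cv2.imread("pics/top2.png")[150:290,120:260]
b=cv2.resize(b,(420,420),interpolation=cv2.INTER_CUBIC)
cv2.imwrite("pics/m2.png",np.hstack([cv2.resize(a,(380,285)),cv2.copyMakeBorder(cv2.resize(b,(400,400)),0,0,0,0,0)[:285]]) if 0 else np.hstack([cv2.resize(a[:,70:490],(400,400)),cv2.resize(b,(400,400))]))
E
```

```text
2.2 [-83.1   48.92  27.15 118.4   63.78  39.51 -62.  ] [520.08 301.97  41.79] [-179.95   55.05  150.53] [0.73 0.09 0.01]
```

View pics/m2.png

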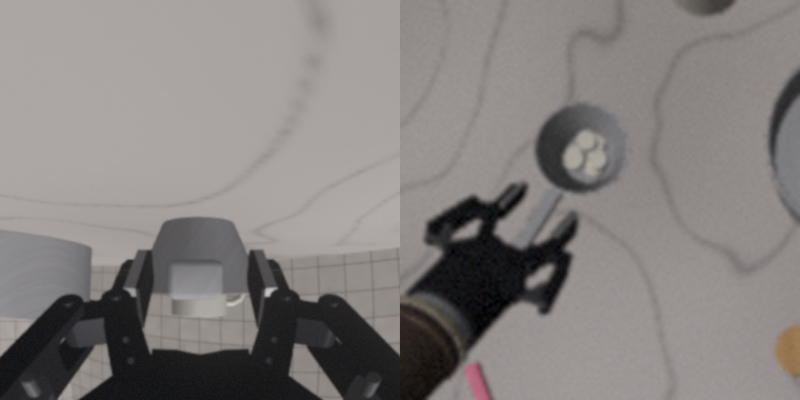

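The wrist view (left) shows the handle centred between the open fingers, and the top view agrees. I'll close and lift.

Request:
drive_tool([
  [[0,0,0,0,0,0,5],[0,0,0,0,0,0,5],[0,0,0,0,0,0,5],[0,0,0,0,0,0,5],[0,0,0,0,0,0,5],[0,0,0,0,0,0,5],[0,0,0,0,0,0,5],[0,0,0,0,0,0,5]],
], force=70)

```text
time_s: 3.1
position: [520.4, 301.9, 42.6]
tool_rot: [180.0, 55.1, 150.4]
ft_force: [-3.2, 0.8, 5.6]
width: 13.1
grasp_force: 68.7
```

```bash
cat >> h.py <<'E'
POT=np.array([590,-3,0.])
Rg=toolR(-29.4,55); Rs=Ro.from_euler('z',-29.4,degrees=True)
T2S=Rg.inv()*Rs                      # scoop orientation in tool
o=Rg.inv().apply(np.array([583.2,267.2,0])-np.array([520.2,302,42.3])) # scoop origin in tool
E
python3 - <<'E'
from h import *
p,R=now()
print(row(p+[0,0,60],R))
R1=toolR(-50,55); pc=POT+[0,0,155]-R1.apply(o); print("carry",pc)
f=(p+[0,0,60],R)
print(row(pc,R1,f))
E
```

```text
[-0.0984  0.     -0.0687  0.      0.      0.    ]
carry [543.27233861  51.74089569 197.3       ]
[-0.3193 -0.4127  0.1265  0.3731  0.0019  0.2603]
```

Request:
drive_tool([
  [[-0.016,0,-0.012,0,0,0,5],[-0.04,0,-0.03,0,0,0,5],[-0.07,0,-0.05,0,0,0,5],[-0.098,0,-0.069,0,0,0,5],[-0.098,0,-0.069,0,0,0,5]],
])

```text
time_s: 3.6
position: [520.4, 302.0, 103.7]
tool_rot: [179.7, 55.0, 150.2]
ft_force: [0.2, -1.0, -2.3]
width: 13.4
grasp_force: 68.4
```

```bash
python3 - <<'E'
from h import *
s=state();print(s["joints"].round(1),s["ft_force"],s["width"])
R1=toolR(-50,55); pc=POT+[0,0,155]-R1.apply(o)
print(row(pc,R1))
p,d=camera("scene");cv2.imwrite("pics/s3.png",cv2.resize(p[150:350,200:420,::-1],None,fx=2.5,fy=2.5))
E
```

```text
[-83.2  41.3  27.5 118.8  61.2  43.7 -54.6] [ 0.1772183  -0.99438582 -2.34310005] 13.400604178968269
[-0.3189 -0.4122  0.1268  0.3737 -0.001   0.2573]
```

View pics/s3.png

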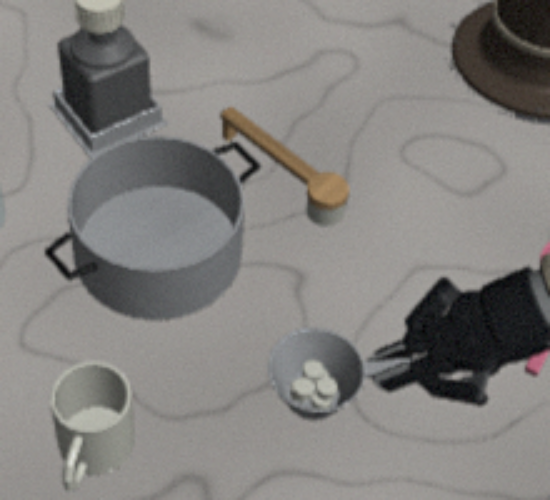

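Request:
drive_tool([
  [[-0.05,-0.02,-0.03,0.02,0,0.01,5],[-0.1,-0.05,-0.05,0.05,0,0.03,5],[-0.14,-0.1,-0.03,0.1,0,0.07,5],[-0.17,-0.15,-0.01,0.15,0,0.1,5],[-0.2,-0.2,0.015,0.2,0,0.13,5],[-0.23,-0.25,0.04,0.24,0,0.16,5],[-0.255,-0.3,0.065,0.28,0,0.19,5],[-0.28,-0.34,0.09,0.32,0,0.22,5],[-0.3,-0.38,0.11,0.35,0,0.24,5],[-0.319,-0.412,0.127,0.374,0,0.257,5],[-0.319,-0.412,0.127,0.374,0,0.257,5]],
])

```text
time_s: 4.75
position: [543.0, 47.6, 196.9]
tool_rot: [-179.6, 55.1, 130.0]
ft_force: [0.0, -0.4, -3.1]
width: 13.0
grasp_force: 68.7
```

```bash
cat > pour.py <<'E'
from h import *
import sys
def pose(phi,zl):
    k=min(phi/60,1); R=toolR(-50,55+20*k,phi); S=R*T2S
    th=np.arange(0,360,5)*np.pi/180
    rim=np.c_[46*np.cos(th),46*np.sin(th),0*th+50]; foot=np.c_[26*np.cos(th),26*np.sin(th),0*th]
    r=S.apply(rim); f=S.apply(foot); w=r[np.argmin(r[:,2])]; c=S.apply([0,0,50])
    b=np.clip((phi-30)/60,0,1); q=b*w+(1-b)*c
    low=min(r[:,2].min(),f[:,2].min())
    out=S.apply([0,0,1])*[1,1,0]*15*b
    so=POT-q*[1,1,0]-out; so[2]=zl-low
    return so-R.apply(o),R
f=None
if len(sys.argv)>1:
  for phi in map(float,sys.argv[2:]):
    p,R=pose(phi,float(sys.argv[1])); print(phi,p.round(0),row(p,R).round(3).tolist())
E
python3 - <<'E'
from h import *
s=state();print(s["joints"].round(1),s["ft_force"],s["position"])
E
python3 pour.py 140 15 22 30 37 45; python3 pour.py 115 90 120 165
```

```text
[-70.9  27.7  37.5 127.1  60.1  46.1 -46.6] [ 0.04492279 -0.41072741 -3.12421863] [543.01650835  47.58037694 196.9378876 ]
15.0 [554.  58. 182.] [0.026, 0.03, 0.015, -0.022, -0.106, 0.333]
22.0 [559.  61. 182.] [0.025, 0.042, 0.017, -0.039, -0.156, 0.488]
30.0 [565.  63. 182.] [0.023, 0.054, 0.02, -0.066, -0.212, 0.665]
37.0 [575.  66. 182.] [0.018, 0.073, 0.028, -0.096, -0.259, 0.82]
45.0 [586.  68. 181.] [0.012, 0.092, 0.037, -0.138, -0.31, 0.995]
90.0 [614.  68. 174.] [0.004, 0.136, 0.074, -0.353, -0.34, 1.979]
120.0 [595.  59. 196.] [-0.027, 0.095, 0.041, -0.466, -0.258, 2.636]
165.0 [559.  45. 210.] [-0.035, 0.022, 0.006, -0.635, -0.071, 3.617]
```

Request:
drive_tool([
  [[0.015,0.015,0.008,-0.01,-0.05,0.16,5],[0.026,0.03,0.015,-0.022,-0.106,0.333,5],[0.025,0.042,0.017,-0.039,-0.156,0.488,5],[0.023,0.054,0.02,-0.066,-0.212,0.665,5],[0.018,0.073,0.028,-0.096,-0.259,0.82,5],[0.012,0.092,0.037,-0.138,-0.31,0.99,5],[0.012,0.092,0.037,-0.138,-0.31,0.99,5]],
])

```text
time_s: 5.45
position: [586.7, 74.4, 179.3]
tool_rot: [117.3, 41.8, 59.6]
ft_force: [-1.4, 0.3, -2.9]
width: 13.2
grasp_force: 68.7
```

```bash
python3 -c "
from rig import *;s=state();print(s['joints'].round(1),s['ft_force'])"
python3 pour.py 130 52 60 67 75 82 88
```

```text
[ -78.6   47.3   45.6  123.1   62.9   44.  -103.1] [-1.42752255  0.27343392 -2.85833309]
52.0 [594.  70. 171.] [0.012, -0.004, 0.021, -0.03, -0.044, 0.164]
60.0 [602.  71. 170.] [0.02, 0.006, 0.031, -0.08, -0.078, 0.341]
67.0 [607.  72. 172.] [0.023, 0.017, 0.034, -0.085, -0.073, 0.496]
75.0 [612.  73. 175.] [0.023, 0.027, 0.036, -0.09, -0.067, 0.674]
82.0 [613.  73. 182.] [0.016, 0.04, 0.033, -0.095, -0.062, 0.83]
88.0 [614.  70. 187.] [0.004, 0.046, 0.035, -0.099, -0.057, 0.963]
```

Positive roll lowers joint 7 toward its limit, so I'll roll the other way.

```bash
sed -i 's|min(phi/60,1)|min(abs(phi)/60,1)|; s|(phi-30)/60,0,1|(abs(phi)-30)/60,0,1|' pour.py
python3 pour.py 140 30 15 7 0
```

```text
30.0 [565.  63. 182.] [-0.034, -0.034, -0.013, 0.078, 0.081, -0.324]
15.0 [554.  58. 182.] [-0.049, -0.051, -0.019, 0.123, 0.189, -0.656]
7.0 [548.  55. 182.] [-0.058, -0.061, -0.022, 0.136, 0.253, -0.831]
0.0 [543.  52. 182.] [-0.066, -0.069, -0.023, 0.142, 0.312, -0.984]
```

Request:
drive_tool([
  [[-0.015,-0.015,-0.006,0.04,0.04,-0.16,5],[-0.034,-0.034,-0.013,0.078,0.081,-0.324,5],[-0.042,-0.042,-0.016,0.1,0.135,-0.49,5],[-0.049,-0.051,-0.019,0.123,0.189,-0.656,5],[-0.058,-0.061,-0.022,0.136,0.253,-0.831,5],[-0.066,-0.069,-0.023,0.142,0.312,-0.984,5],[-0.066,-0.069,-0.023,0.142,0.312,-0.984,5]],
])

```text
time_s: 6.15
position: [541.9, 48.4, 184.8]
tool_rot: [-179.8, 54.8, 130.0]
ft_force: [0.1, 0.1, -3.0]
width: 12.6
grasp_force: 68.7
```

```bash
python3 -c "
from rig import *;s=state();print(s['joints'].round(1),s['position'],s['tool_rot'])"
python3 pour.py 140 -15 -22 -30 -37 -45;python3 pour.py 115 -90 -120 -150
```

```text
[-70.4  28.8  36.8 127.5  60.7  44.8 -48.2] [541.86850474  48.43809015 184.7754853 ] [-179.78982565   54.75938451  130.01798115]
-15.0 [535.  42. 182.] [0.004, -0.018, 0.003, 0.011, -0.116, -0.333]
-22.0 [532.  38. 182.] [0.002, -0.029, 0.006, 0.028, -0.167, -0.488]
-30.0 [528.  32. 182.] [-0.0, -0.041, 0.009, 0.055, -0.224, -0.664]
-37.0 [524.  23. 182.] [-0.005, -0.06, 0.016, 0.086, -0.271, -0.818]
-45.0 [520.  13. 182.] [-0.011, -0.079, 0.026, 0.129, -0.323, -0.993]
-90.0 [516. -15. 175.] [-0.021, -0.121, 0.063, 0.35, -0.356, -1.976]
-120.0 [529.   3. 197.] [-0.051, -0.078, 0.029, 0.468, -0.276, -2.633]
-150.0 [543.  26. 208.] [-0.059, -0.027, 0.002, 0.585, -0.163, -3.287]
```

Request:
drive_tool([
  [[0.002,-0.009,0.002,0.005,-0.05,-0.16,5],[0.004,-0.018,0.003,0.011,-0.116,-0.333,5],[0.002,-0.029,0.006,0.028,-0.167,-0.488,5],[0,-0.041,0.009,0.055,-0.224,-0.664,5],[-0.005,-0.06,0.016,0.086,-0.271,-0.818,5],[-0.011,-0.079,0.026,0.129,-0.323,-0.99,5],[-0.011,-0.079,0.026,0.129,-0.323,-0.99,5]],
])

```text
time_s: 6.85
position: [520.1, 13.6, 180.0]
tool_rot: [-116.9, 41.7, -158.7]
ft_force: [1.6, -0.4, -1.9]
width: 13.2
grasp_force: 68.8
```

```bash
python3 -c "
from rig import *;s=state();print(s['joints'].round(1),s['position'],s['tool_rot'])"
python3 pour.py 120 -52 -60 -67 -75 -82 -88
```

```text
[-72.9  39.   34.7 134.2  74.3  51.7 -27.3] [520.09363016  13.62926451 180.04642269] [-116.90855776   41.74910347 -158.70145833]
-52.0 [517.   5. 161.] [0.034, 0.011, 0.021, 0.034, -0.031, -0.156]
-60.0 [515.  -3. 161.] [0.042, 0.001, 0.03, 0.083, -0.065, -0.334]
-67.0 [513.  -8. 163.] [0.045, -0.01, 0.033, 0.087, -0.06, -0.489]
-75.0 [511. -11. 166.] [0.044, -0.02, 0.035, 0.092, -0.054, -0.667]
-82.0 [511. -13. 173.] [0.037, -0.032, 0.033, 0.096, -0.048, -0.822]
-88.0 [514. -15. 178.] [0.026, -0.038, 0.035, 0.098, -0.044, -0.956]
```

Request:
drive_tool([
  [[0.034,0.011,0.021,0.034,-0.031,-0.156,5],[0.042,0.001,0.03,0.083,-0.065,-0.334,5],[0.045,-0.01,0.033,0.087,-0.06,-0.489,5],[0.044,-0.02,0.035,0.092,-0.054,-0.667,5],[0.037,-0.032,0.033,0.096,-0.048,-0.822,5],[0.026,-0.038,0.035,0.098,-0.044,-0.956,5],[0.026,-0.038,0.035,0.098,-0.044,-0.956,5]],
])

```text
time_s: 7.55
position: [515.8, -13.5, 179.2]
tool_rot: [-105.2, 2.4, -140.6]
ft_force: [0.3, 0.4, -2.7]
width: 13.1
grasp_force: 68.8
```

```bash
python3 -c "
from rig import *;s=state();print(s['joints'].round(1),s['position'],s['tool_rot'])"
python3 pour.py 120 -96 -103 -110 -117 -124 -131
```

```text
[-71.3  42.7  33.9 136.8  79.8  53.5   6.9] [515.80294479 -13.52899599 179.19061672] [-105.18765379    2.42120826 -140.58216832]
-96.0 [517. -12. 185.] [-0.004, -0.011, -0.005, 0.004, 0.002, -0.189]
-103.0 [519.  -8. 191.] [-0.014, -0.021, -0.01, 0.004, 0.002, -0.344]
-110.0 [522.  -4. 196.] [-0.024, -0.03, -0.016, 0.004, 0.002, -0.5]
-117.0 [525.   1. 200.] [-0.035, -0.037, -0.021, 0.004, 0.002, -0.655]
-124.0 [529.   6. 204.] [-0.048, -0.043, -0.026, 0.003, 0.003, -0.811]
-131.0 [533.  11. 207.] [-0.06, -0.048, -0.03, 0.003, 0.003, -0.966]
```

Request:
drive_tool([
  [[-0.004,-0.011,-0.005,0.004,0.002,-0.189,5],[-0.014,-0.021,-0.01,0.004,0.002,-0.344,5],[-0.024,-0.03,-0.016,0.004,0.002,-0.5,5],[-0.035,-0.037,-0.021,0.004,0.002,-0.655,5],[-0.048,-0.043,-0.026,0.003,0.003,-0.811,5],[-0.06,-0.048,-0.03,0.003,0.003,-0.966,5],[-0.06,-0.048,-0.03,0.003,0.003,-0.966,5]],
])

```text
time_s: 8.25
position: [533.0, 11.9, 207.1]
tool_rot: [-109.5, -39.3, -127.3]
ft_force: [0.5, 0.1, -2.4]
width: 12.6
grasp_force: 68.8
```

```bash
python3 -c "
from rig import *;s=state();print(s['joints'].round(1),s['position'],s['tool_rot'])"
python3 pour.py 120 -138 -145 -152 -160
```

```text
[-71.4  38.7  33.2 133.   76.2  57.2  58.4] [532.97074132  11.89022029 207.0554864 ] [-109.5159084   -39.26102355 -127.31660439]
-138.0 [537.  17. 210.] [-0.006, -0.012, -0.004, -0.001, 0.0, -0.157]
-145.0 [541.  22. 212.] [-0.014, -0.023, -0.008, -0.001, 0.0, -0.312]
-152.0 [545.  28. 213.] [-0.023, -0.033, -0.011, -0.001, 0.0, -0.468]
-160.0 [547.  33. 214.] [-0.03, -0.04, -0.018, -0.001, 0.0, -0.646]
```

Request:
drive_tool([
  [[-0.006,-0.012,-0.004,0,0,-0.157,5],[-0.014,-0.023,-0.008,0,0,-0.312,5],[-0.023,-0.033,-0.011,0,0,-0.468,5],[-0.03,-0.04,-0.018,0,0,-0.646,5],[-0.03,-0.04,-0.018,0,0,-0.646,5],[-0.03,-0.04,-0.018,0,0,-0.646,5],[-0.03,-0.04,-0.018,0,0,-0.646,5],[-0.03,-0.04,-0.018,0,0,-0.646,5]],
])

```text
time_s: 9.05
position: [546.0, 31.6, 214.2]
tool_rot: [-128.1, -65.4, -104.6]
ft_force: [0.1, 0.4, -2.1]
width: 13.2
grasp_force: 68.8
```

```bash
python3 - <<'E'
from h import *
s=state();print(s['joints'].round(1),s['position'],s['tool_rot'],s['ft_force'])
P=[camera(n)[0][:,:,::-1] for n in("scene","top")]
a=cv2.resize(P[0][150:330,170:350],(400,400),interpolation=cv2.INTER_CUBIC);b=cv2.resize(P[1][130:270,215:355],(400,400),interpolation=cv2.INTER_CUBIC)
cv2.imwrite("pics/m4.png",np.hstack([a,b]))
E
```

```text
[-70.5  38.   31.5 129.9  74.2  59.5  91.2] [545.98883221  31.59678902 214.1818526 ] [-128.1461082   -65.35145014 -104.56252902] [ 0.14255987  0.36231126 -2.12892997]
```

View pics/m4.png

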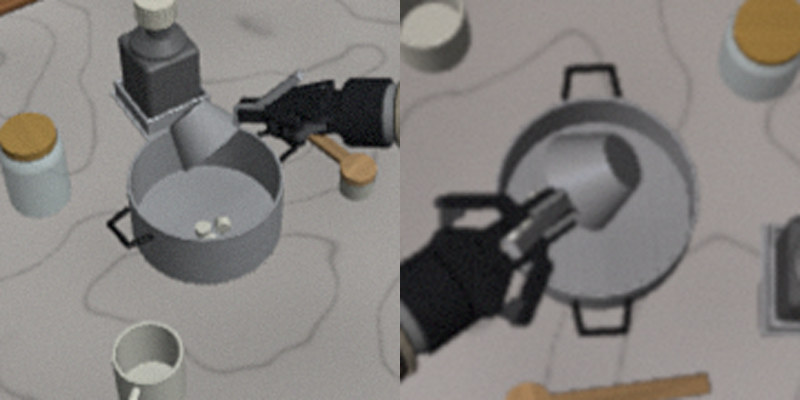

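Two tablets are visible in the pot, the scoop is inverted over it, and the pot is unmoved. I'll roll back and check the cup.

```bash
python3 pour.py 150 -138 -118
```

```text
-138.0 [537.  17. 240.] [0.061, 0.013, -0.002, 0.001, -0.002, 0.494]
-118.0 [527.   2. 231.] [0.059, 0.052, 0.012, 0.0, -0.002, 0.938]
```

Request:
drive_tool([
  [[0.03,0.007,0,0,0,0.165,5],[0.05,0.012,0,0,0,0.33,5],[0.061,0.013,-0.002,0,0,0.494,5],[0.061,0.026,0,0,0,0.64,5],[0.06,0.04,0.006,0,0,0.79,5],[0.059,0.052,0.012,0,0,0.938,5]],
])

```text
time_s: 9.75
position: [526.4, 1.4, 231.0]
tool_rot: [-106.8, -26.7, -132.3]
ft_force: [0.5, 0.4, -0.8]
width: 12.9
grasp_force: 68.8
```

```bash
python3 pour.py 150 -97 -75
```

```text
-97.0 [518. -11. 216.] [0.014, 0.037, 0.016, -0.001, -0.002, 0.461]
-75.0 [511. -11. 196.] [0.003, 0.078, 0.019, -0.001, -0.001, 0.95]
```

Request:
drive_tool([
  [[0.005,0.012,0.005,0,0,0.16,5],[0.01,0.025,0.01,0,0,0.32,5],[0.014,0.037,0.016,0,0,0.461,5],[0.01,0.05,0.017,0,0,0.63,5],[0.006,0.065,0.018,0,0,0.8,5],[0.003,0.078,0.019,0,0,0.95,5]],
])

```text
time_s: 10.35
position: [511.8, -11.4, 195.8]
tool_rot: [-105.4, 14.5, -144.0]
ft_force: [-0.6, -0.9, -0.7]
width: 12.8
grasp_force: 68.8
```

```bash
python3 pour.py 150 -52 -32
```

```text
-52.0 [517.   5. 191.] [-0.024, 0.02, -0.016, -0.055, 0.026, 0.51]
-32.0 [527.  30. 192.] [-0.069, 0.037, -0.04, -0.172, 0.126, 0.952]
```

Request:
drive_tool([
  [[-0.008,0.007,-0.005,-0.018,0.009,0.17,5],[-0.016,0.014,-0.01,-0.036,0.018,0.34,5],[-0.024,0.02,-0.016,-0.055,0.026,0.51,5],[-0.04,0.026,-0.025,-0.095,0.06,0.66,5],[-0.055,0.032,-0.032,-0.134,0.093,0.81,5],[-0.069,0.037,-0.04,-0.172,0.126,0.952,5],[-0.069,0.037,-0.04,-0.172,0.126,0.952,5]],
])

```text
time_s: 11.05
position: [527.9, 30.3, 193.0]
tool_rot: [-130.4, 50.5, -173.3]
ft_force: [-0.4, 0.3, -1.9]
width: 12.9
grasp_force: 68.9
```

```bash
python3 - <<'E'
from h import *
p,R=now()
# upright carry-back toward the original spot, high
R1=toolR(-50,55); q=POT+[-20,40,165]-R1.apply(o); print("up",row(q,R1))
P=[camera(n)[0][:,:,::-1] for n in("scene","top")]
a=cv2.resize(P[0][150:330,170:350],(400,400),interpolation=cv2.INTER_CUBIC);b=cv2.resize(P[1][130:270,215:355],(400,400),interpolation=cv2.INTER_CUBIC)
cv2.imwrite("pics/m5.png",np.hstack([a,b]))
Rf=toolR(-29.4,55); 
S=np.array([583.2,267.2,60.]); print("back",row(S-Rf.apply(o),Rf,(q,R1)))
E
```

```text
up [-0.0254  0.069  -0.1029 -0.0662  0.2299  0.7115]
back [ 0.3591  0.2656 -0.1467 -0.375  -0.     -0.2626]
```

View pics/m5.png

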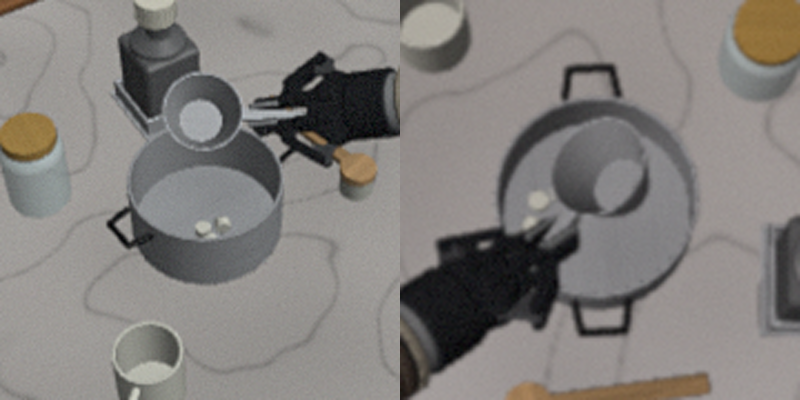

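The cup is empty and the tablets are in the pot. I'll bring the scoop upright and carry it back to its original spot.

Request:
drive_tool([
  [[-0.005,0.014,-0.02,-0.013,0.046,0.14,5],[-0.01,0.028,-0.04,-0.026,0.092,0.28,5],[-0.015,0.041,-0.062,-0.04,0.138,0.43,5],[-0.02,0.055,-0.083,-0.053,0.184,0.57,5],[-0.025,0.069,-0.103,-0.066,0.23,0.711,5],[-0.025,0.069,-0.103,-0.066,0.23,0.711,5]],
])

```text
time_s: 11.75
position: [522.5, 91.8, 206.6]
tool_rot: [-179.5, 55.1, 130.5]
ft_force: [-0.3, 1.1, -2.2]
width: 13.2
grasp_force: 68.9
```

```bash
python3 - <<'E'
from h import *
Rf=toolR(-29.4,55)
for S in([583,220,150],[583.2,267.2,90],[583.2,267.2,30]): print("back",row(np.array(S)-Rf.apply(o),Rf))
E
```

```text
back [ 1.673e-01  2.063e-01 -1.913e-01 -3.768e-01  2.000e-04 -2.562e-01]
back [ 3.066e-01  2.680e-01 -1.817e-01 -3.768e-01  2.000e-04 -2.562e-01]
back [ 4.050e-01  2.686e-01 -1.130e-01 -3.768e-01  2.000e-04 -2.562e-01]
```

Request:
drive_tool([
  [[0.042,0.05,-0.048,-0.094,0,-0.064,5],[0.084,0.1,-0.096,-0.188,0,-0.128,5],[0.125,0.153,-0.145,-0.28,0,-0.19,5],[0.167,0.206,-0.191,-0.377,0,-0.256,5],[0.24,0.24,-0.187,-0.377,0,-0.256,5],[0.307,0.268,-0.182,-0.377,0,-0.256,5],[0.355,0.268,-0.148,-0.377,0,-0.256,5],[0.405,0.2686,-0.113,-0.377,0,-0.256,5],[0.405,0.2686,-0.113,-0.377,0,-0.256,5]],
])

```text
time_s: 12.65
position: [518.6, 299.1, 67.7]
tool_rot: [-178.7, 55.1, 151.8]
ft_force: [-0.3, -0.3, -1.7]
width: 12.9
grasp_force: 68.9
```

```bash
python3 - <<'E'
from h import *
Rf=toolR(-29.4,55); p,R=now()
# check tilt of scoop from scene/top depth: rim plane
Q=[]
for n,(u0,u1,v0,v1) in(("top",(145,225,150,235)),("scene",(280,380,260,350))):
    d=camera(n)[1];W=cloud(n,d)[v0:v1,u0:u1].reshape(-1,3)
    m=(np.hypot(W[:,0]-583,W[:,1]-267)>43)&(np.hypot(W[:,0]-583,W[:,1]-267)<49)&(W[:,2]>62)
    A=W[m];c=np.linalg.lstsq(np.c_[A[:,:2]-[583,267],np.ones(len(A))],A[:,2],rcond=None)[0];print(n,len(A),c)
for z in(4,0): print(row(np.array([583.2,267.2,z])-Rf.apply(o),Rf))
E
```

```text
top 94 [-1.88004925e-02 -3.17846754e-02  7.39689535e+01]
scene 161 [1.48695544e-02 1.49726320e-02 7.45989248e+01]
[ 0.0433  0.0043  0.0272 -0.0046  0.0034  0.0065]
[ 0.0498  0.0043  0.0318 -0.0046  0.0034  0.0065]
```

Request:
drive_tool([
  [[0.015,0.002,0.009,-0.004,0.003,0.006,5],[0.03,0.004,0.018,-0.004,0.003,0.006,5],[0.043,0.004,0.027,-0.004,0.003,0.006,5],[0.046,0.004,0.029,-0.004,0.003,0.006,5],[0.049,0.004,0.031,-0.004,0.003,0.006,5],[0.049,0.004,0.031,-0.004,0.003,0.006,5]],
])

```text
time_s: 13.35
position: [520.2, 303.6, 43.2]
tool_rot: [179.5, 54.9, 150.1]
ft_force: [0.4, -0.6, -0.4]
width: 12.7
grasp_force: 68.9
```

Request:
drive_tool([
  [[0.001,0,0.0007,0,0,0,5],[0.002,0,0.0014,0,0,0,5],[0.002,0,0.0014,0,0,0,5]],
])

```text
time_s: 13.65
position: [520.3, 303.8, 42.8]
tool_rot: [179.4, 55.0, 150.1]
ft_force: [-4.7, 1.6, 6.1]
width: 12.8
grasp_force: 70.1
```

Contact, about 6 N. I'll release slowly, then back out along the tool axis.

Request:
drive_tool([
  [[0,0,0,0,0,0,20],[0,0,0,0,0,0,30],[0,0,0,0,0,0,50],[0,0,0,0,0,0,50],[0,0,0,0,0,0,50],[0,0,0,0,0,0,50],[-0.02,0,-0.04,0,0,0,50],[-0.06,0,-0.1,0,0,0,50],[-0.12,0,-0.18,0,0,0,70],[-0.16,0,-0.24,0,0,0,84],[-0.16,0,-0.24,0,0,0,84]],
])

```text
time_s: 14.75
position: [474.1, 331.1, 179.8]
tool_rot: [178.9, 54.7, 149.7]
ft_force: [-0.4, 0.4, -0.8]
width: 83.9
grasp_force: 0.0
```

```bash
python3 - <<'E'
from h import *
s=state();print(s['joints'].round(1),s['position'],s['tool_rot'],s['ft_force'])
D={n:camera(n) for n in("scene","top")}
P=[D[n][0][:,:,::-1] for n in("scene","top")]
a=cv2.resize(P[0][150:350,170:370],(400,400),interpolation=cv2.INTER_CUBIC);b=cv2.resize(P[1][110:300,140:330],(400,400),interpolation=cv2.INTER_CUBIC)
cv2.imwrite("pics/m6.png",np.hstack([a,b]))
# rotation-plan: tool above the cap
W=cloud("top",D["top"][1])[200:236,352:392].reshape(-1,3);W=W[(W[:,2]>184)&(W[:,2]<204)];print("cap",W.mean(0),cv2.minEnclosingCircle(W[:,:2].astype(np.float32)))
W=cloud("scene",D["scene"][1])[138:160,225:255].reshape(-1,3);W=W[(W[:,2]>189)&(W[:,2]<200)];print("cap",len(W),W.mean(0),cv2.minEnclosingCircle(W[:,:2].astype(np.float32)))
E
```

```text
[-89.   32.1  26.9 117.8  54.4  53.3 -46.6] [474.13194446 331.14162178 179.84115926] [178.85129495  54.74956571 149.6988197 ] [-0.39246908  0.39556594 -0.78146431]
cap [ 527.40322329 -217.57600011  193.45956833] ((528.461669921875, -217.70526123046875), 28.112476348876953)
cap 193 [ 530.95673613 -217.44710055  192.34667533] ((531.875732421875, -218.21389770507812), 28.49439811706543)
```

View pics/m6.png

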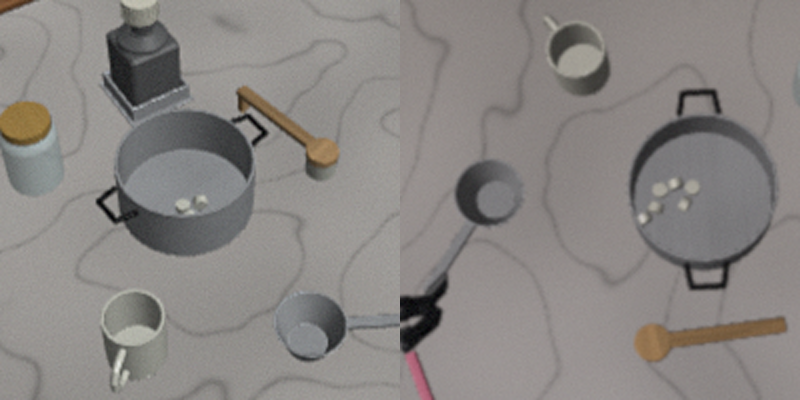

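All six tablets lie in the pot, the scoop stands upright at its spot, and the bystanders are unmoved. Next, the cap.

```bash
python3 - <<'E'
from h import *
f=now()
for P in[((540,180,300),toolR(-55,15)),((570,20,310),toolR(-100,5)),((550,-100,310),toolR(-125,0)),((529.5,-218,250),toolR(-152,0))]:
    print(row(*P,f)); f=P
E
```

```text
[-0.3533 -0.1935  0.0706  0.3392  0.8674  0.4704]
[-0.2916 -0.1344  0.0574  0.1739  0.2107  0.986 ]
[-0.2424  0.0023  0.0212  0.0242  0.1093  0.5552]
[-0.2168  0.1018  0.12    0.      0.      0.6   ]
```

Request:
drive_tool([
  [[-0.1,-0.03,-0.02,0.05,0.13,0.07,84],[-0.18,-0.07,0,0.11,0.28,0.15,84],[-0.26,-0.12,0.03,0.16,0.42,0.22,84],[-0.32,-0.16,0.05,0.22,0.57,0.3,84],[-0.35,-0.19,0.07,0.28,0.71,0.38,84],[-0.353,-0.193,0.07,0.34,0.867,0.47,84],[-0.353,-0.193,0.07,0.34,0.867,0.47,84],[-0.353,-0.193,0.07,0.34,0.867,0.47,84]],
])

```text
time_s: 15.65
position: [540.0, 178.9, 298.4]
tool_rot: [-179.7, 15.3, 125.0]
ft_force: [0.4, 0.6, -0.8]
width: 84.0
grasp_force: 0.0
```

Request:
drive_tool([
  [[-0.05,-0.02,0.01,0.03,0.03,0.16,84],[-0.1,-0.045,0.02,0.06,0.07,0.33,84],[-0.15,-0.07,0.03,0.09,0.1,0.49,84],[-0.2,-0.09,0.04,0.12,0.14,0.66,84],[-0.25,-0.115,0.05,0.15,0.18,0.82,84],[-0.29,-0.134,0.057,0.174,0.21,0.986,84],[-0.29,-0.134,0.057,0.174,0.21,0.986,84],[-0.29,-0.134,0.057,0.174,0.21,0.986,84]],
])

```text
time_s: 16.45
position: [568.6, 22.3, 308.7]
tool_rot: [-179.9, 5.4, 80.2]
ft_force: [0.6, 0.0, -0.9]
width: 83.9
grasp_force: 0.0
```

```bash
python3 - <<'E'
from h import *
s=state();print(s['joints'].round(1),s['position'],s['tool_rot'],s['ft_force'])
f=now()
for P in[((540,-120,310),toolR(-138,0)),((529.5,-218,250),toolR(-152,0))]:
    print(row(*P,f))
E
```

```text
[-40.7  18.6  40.2  95.8  -7.   71.1  -9.4] [568.59238728  22.33982233 308.74923089] [-179.91069676    5.39116627   80.18887936] [ 0.62997337  0.01244457 -0.93119828]
[-0.2892 -0.0078  0.0248  0.038   0.116   0.8479]
[-0.4738  0.0051  0.1627  0.0527  0.1123  1.1588]
```

Request:
drive_tool([
  [[-0.05,0,0.005,0.01,0.03,0.14,84],[-0.1,-0.003,0.01,0.015,0.05,0.28,84],[-0.15,-0.004,0.013,0.02,0.07,0.43,84],[-0.2,-0.006,0.018,0.026,0.09,0.58,84],[-0.25,-0.007,0.022,0.032,0.1,0.72,84],[-0.34,-0.006,0.05,0.04,0.116,0.85,84],[-0.42,0,0.09,0.045,0.115,0.95,84],[-0.474,0.005,0.12,0.05,0.113,1,84],[-0.474,0.005,0.12,0.05,0.113,1,84],[-0.474,0.005,0.12,0.05,0.113,1,84]],
])

```text
time_s: 17.45
position: [530.0, -215.1, 270.9]
tool_rot: [-179.7, 0.1, 35.2]
ft_force: [-0.4, 0.5, -1.0]
width: 84.1
grasp_force: 0.0
```

```bash
python3 - <<'E'
from h import *
s=state();print(s['joints'].round(1),s['position'],s['tool_rot'],s['ft_force'])
print(camera_model("wrist"))
for h in(-146,-152):
  for z in(230,183): print(row((529.5,-218,z),toolR(h,0)))
p,d=camera("wrist");cv2.imwrite("pics/w7.png",p[:,:,::-1])
E
```

```text
[-20.6  22.8  51.2  99.5 -19.2  67.3 -18.7] [ 530.01355158 -215.05974847  270.90877168] [-1.79687107e+02  5.08986113e-02  3.51530226e+01] [-0.35138599  0.52266305 -0.97229152]
{'mtx': array([[325.1922621 ,   0.        , 280.02291867],
       [  0.        , 325.1922621 , 209.39367641],
       [  0.        ,   0.        ,   1.        ]]), 'R': array([[ 0.57540499, -0.81785149, -0.00529521],
       [-0.77168243, -0.54504459,  0.32776917],
       [-0.27095263, -0.18451379, -0.944743  ]]), 't': array([-480.75987308,  241.74573946,  506.0848479 ])}
[-0.0042  0.0047  0.0818 -0.0069  0.0012  0.0256]
[-0.0041  0.0052  0.1758 -0.0069  0.0012  0.0256]
[-0.0042  0.0047  0.0818 -0.0069  0.0016  0.159 ]
[-0.0041  0.0052  0.1758 -0.0069  0.0016  0.159 ]
```

View pics/w7.png

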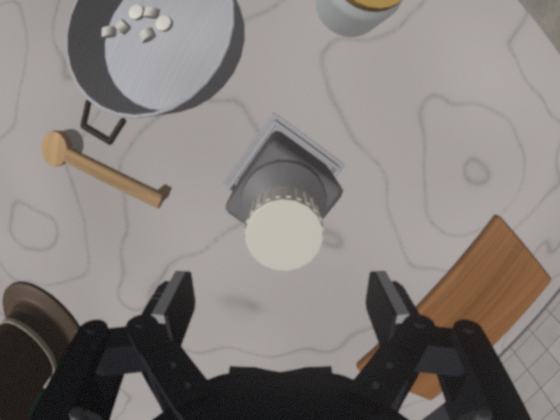

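The cap top centre is at about (284,231), laterally centred between the fingers. I'll cross-check its position in the world frame.

```bash
python3 - <<'E'
from h import *
m=camera_model("wrist");K=m["mtx"];x=np.array([284-K[0,2],231.5-K[1,2]]);r=np.hypot(*x);th=r/K[0,0]
d=m["R"].T@np.r_[x/r*np.sin(th),np.cos(th)];c=-m["R"].T@m["t"];print(c+d*(194-c[2])/d[2])
for z in(230,183): print(row((529.5,-218,z),toolR(-146,0)))
E
```

```text
[ 531.33292623 -218.38703009  194.        ]
[-0.0056  0.005   0.0827 -0.0066 -0.0001  0.027 ]
[-5.600e-03  5.500e-03  1.767e-01 -6.600e-03 -1.000e-04  2.700e-02]
```

Request:
drive_tool([
  [[-0.005,0.005,0.04,-0.007,0,0.02,84],[-0.005,0.005,0.083,-0.007,0,0.02,84],[-0.005,0.005,0.12,-0.007,0,0.02,84],[-0.005,0.005,0.15,-0.007,0,0.02,84],[-0.005,0.005,0.177,-0.007,0,0.02,84],[-0.005,0.005,0.177,-0.007,0,0.02,84]],
])

```text
time_s: 18.1
position: [528.9, -218.9, 182.1]
tool_rot: [-180.0, 0.0, 34.1]
ft_force: [0.0, -0.2, 0.4]
width: 83.9
grasp_force: 0.0
```

Request:
drive_tool([
  [[0,0,0,0,0,0,60],[0,0,0,0,0,0,50],[0,0,0,0,0,0,45],[0,0,0,0,0,0,45],[0,0,0,0,0,0,45],[0,0,0,0,0,0,45],[0,0,0,0,0,0,45]],
], force=60)

```text
time_s: 18.8
position: [529.5, -220.2, 184.4]
tool_rot: [179.9, -0.1, 34.0]
ft_force: [-2.2, 3.2, 6.1]
width: 53.2
grasp_force: 62.0
```

Request:
drive_tool([
  [[0,0,0.005,0,0,0,45],[0,0,0.01,0,0,0,45],[0,0,0.016,0,0,0,45],[0,0,0.018,0,0,0,45],[0,0,0.018,0,0,0,45]],
])

```text
time_s: 19.3
position: [529.5, -220.2, 175.6]
tool_rot: [179.9, -0.2, 34.0]
ft_force: [-2.8, 3.6, 7.0]
width: 53.2
grasp_force: 62.4
```

Request:
drive_tool([
  [[0,0,0.003,0,0,0,45],[0,0,0.006,0,0,0,45],[0,0,0.006,0,0,0,45]],
])

```text
time_s: 19.6
position: [529.5, -220.3, 175.0]
tool_rot: [180.0, -0.3, 34.0]
ft_force: [-11.5, 8.8, 34.0]
width: 52.7
grasp_force: 64.9
```

```bash
python3 - <<'E'
from h import *
s=state();print(s['position'],s['ft_force'],s['joints'].round(1))
d=camera("top")[1];W=cloud("top",d)[195:240,345:400].reshape(-1,3);W=W[(np.hypot(W[:,0]-529,W[:,1]+218)<20)]
print(np.histogram(W[:,2],bins=np.arange(150,260,6)))
d=camera("scene")[1];W=cloud("scene",d)[135:165,220:260].reshape(-1,3);W=W[(np.hypot(W[:,0]-529,W[:,1]+218)<26)]
print(np.histogram(W[:,2],bins=np.arange(150,260,6)))
E
```

```text
[ 529.54322763 -220.30767439  175.00774529] [-11.47584388   8.8066945   33.97654498] [-16.6  28.7  47.4 105.9 -25.4  56.4 -14.2]
(array([0, 0, 0, 0, 0, 0, 0, 0, 0, 0, 0, 0, 0, 0, 0, 0, 0, 0]), array([150, 156, 162, 168, 174, 180, 186, 192, 198, 204, 210, 216, 222,
       228, 234, 240, 246, 252, 258]))
(array([ 12,  12,  10,  13,  16, 136,   7,   0,   0,   1,   3,   3,   4,
        20,  18,  20,  14,  11]), array([150, 156, 162, 168, 174, 180, 186, 192, 198, 204, 210, 216, 222,
       228, 234, 240, 246, 252, 258]))
```

The stop is reached: the cap is fully down, with its top at about 183 mm. I'll ease off slightly and turn counter-clockwise.

Request:
drive_tool([
  [[0,0,-0.003,0,0,0,45],[0,0,-0.003,0,0,-0.05,45],[0,0,-0.003,0,0,-0.15,45],[0,0,-0.003,0,0,-0.27,45],[0,0,-0.003,0,0,-0.39,45],[0,0,-0.003,0,0,-0.51,45],[0,0,-0.003,0,0,-0.63,45],[0,0,-0.003,0,0,-0.75,45],[0,0,-0.003,0,0,-0.87,45],[0,0,-0.003,0,0,-0.95,45],[0,0,-0.003,0,0,-0.95,45]],
])

```text
time_s: 20.8
position: [528.8, -218.2, 175.1]
tool_rot: [180.0, -0.3, 76.9]
ft_force: [-10.0, 11.3, 23.5]
width: 52.8
grasp_force: 63.8
```

Request:
drive_tool([
  [[0,0,-0.001,0,0,-0.12,45],[0,0,-0.001,0,0,-0.24,45],[0,0,-0.001,0,0,-0.36,45],[0,0,-0.001,0,0,-0.48,45],[0,0,-0.001,0,0,-0.6,45],[0,0,-0.001,0,0,-0.72,45],[0,0,-0.001,0,0,-0.84,45],[0,0,-0.001,0,0,-0.84,45]],
])

```text
time_s: 21.6
position: [527.4, -218.5, 175.1]
tool_rot: [180.0, -0.2, 114.8]
ft_force: [-13.0, 9.6, 21.1]
width: 52.7
grasp_force: 63.5
```

```bash
python3 -c "
from rig import *;s=state();print(s['joints'].round(1),s['ft_torque'])"
```

```text
[ -2.6  24.   26.8 105.1 -13.3  54.1  54.9] [1.93172629 2.89235718 0.04426621]
```

Request:
drive_tool([
  [[0,0,-0.01,0,0,0,45],[0,0,-0.02,0,0,0,45],[0,0,-0.03,0,0,0,45],[0,0,-0.04,0,0,0,45],[0,0,-0.04,0,0,0,45]],
])

```text
time_s: 22.1
position: [527.1, -219.8, 193.2]
tool_rot: [-179.9, -0.1, 114.5]
ft_force: [-7.0, 2.7, 2.1]
width: 52.4
grasp_force: 64.2
```

Request:
drive_tool([
  [[0,0,-0.02,0,0,0,45],[0,0,-0.04,0,0,0,45],[0,0,-0.06,0,0,0,45],[0,0,-0.08,0,0,0,45],[0,0,-0.1,0,0,0,45],[0,0,-0.12,0,0,0,45],[0,0,-0.14,0,0,0,45],[0,0,-0.15,0,0,0,45],[0,0,-0.15,0,0,0,45],[0,0,-0.15,0,0,0,45],[0,0,-0.15,0,0,0,45],[0,0,-0.15,0,0,0,45]],
])

```text
time_s: 23.3
position: [528.8, -220.2, 268.2]
tool_rot: [179.9, 0.0, 114.6]
ft_force: [-0.1, -0.6, -0.1]
width: 53.0
grasp_force: 64.0
```

```bash
python3 - <<'E'
from h import *
s=state();print(s['position'],s['tool_rot'],s['ft_force'],np.abs(s['qvel']).max())
p,d=camera("scene");W=cloud("scene",d)
cv2.imwrite("pics/f8.png",cv2.resize(p[60:360,130:450,::-1],None,fx=2,fy=2,interpolation=cv2.INTER_CUBIC)[:600])
g=p.astype(int);m=(g.min(2)>150)&(np.hypot(W[...,0]-528,W[...,1]+219)<35)&(W[...,2]>200)
w=W[m];print(len(w),w[:,2].min() if len(w) else 0,w[:,2].max() if len(w) else 0)
w=W[60:180,200:280].reshape(-1,3);w=w[np.hypot(w[:,0]-528,w[:,1]+219)<26];print(np.histogram(w[:,2],bins=np.arange(150,330,8)))
E
```

```text
[ 528.82687088 -220.20911459  268.17175101] [1.79948718e+02 4.94056874e-02 1.14574104e+02] [-0.14899805 -0.63811219 -0.07035309] 0.16039262795827114
104 271.23544084161153 279.3006671942507
(array([ 24,  30,  50,  48,  27,   2,   0,   0,   0,   0,   0,   6,  20,
        19,  20, 137,  15,   8,   6,   4,   6,  16]), array([150, 158, 166, 174, 182, 190, 198, 206, 214, 222, 230, 238, 246,
       254, 262, 270, 278, 286, 294, 302, 310, 318, 326]))
```

View pics/f8.png

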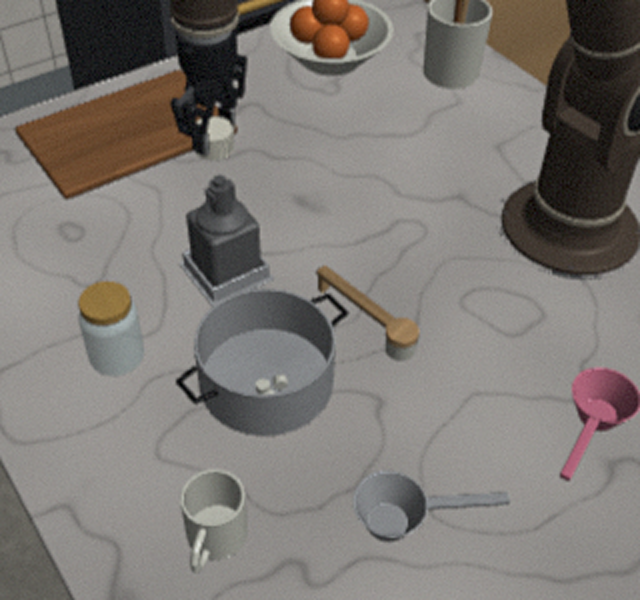

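The cap is off and held level in the gripper at about (217,137), with its underside about 63 mm above the bottle neck. The scoop stands upright at (390,505), and the pot, mug, jar and brush look undisturbed. Handing in.

```bash
python3 -c "
from rig import *;print(job_done())"
```

```text
the job is handed in; nothing more can be done
None
```

The job is handed in at about 23 s of the 64 s allowed: all six tablets are in the pot, the scoop stands upright and released on the counter, and the cap is off and held level about 63 mm above the bottle neck.

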